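# Unclip and open the stock crate

## Task

Open the grey stock crate: flip the two sprung wire clips outward off the ends of its lid until they stay open, and only then lift the lid by its handle and lay it flat, handle up, in the middle of the cork mat, lengthwise along it. Put it down, do not let it drop, and leave the other things on the bench where they are.

Things in the scene. Friction and masses are not known exactly. Their poses are not given: they have to be found in the camera images.
- crate: Open-topped grey plastic crate, 140 x 210 x 90 mm (x, y, z), fixed to the bench; origin at the centre of its underside, y along its long side. The lid lies on it, its upper face 96 mm over the bench. One clip at each short end: clip_left at the crate's +y end, clip_right at its -y end.
- clip_left (a joint): Turn of the clip at the crate's +y end, rad: 0 shut over the lid, grows as it swings outward and down about a pivot along the crate's x, 52 mm above the bench, 115 mm from the crate's centre; stop at 1.8. Over-centre spring: below 0.45 it snaps shut, beyond it snaps open to the stop and stays. 1 to 2 N on the tab move it.
- clip_right (a joint): The same for the clip at the crate's -y end; it also grows as it swings outward (towards the crate's -y) and down.
- clip_left_tab (a point): Centre of the clip's steel finger tab: a plate 44 mm wide (crate's x), 3 mm thick, top edge rolled 6 mm, standing 2 to 48 mm above the lid's end, leaning 0.2 rad outward when shut. This point is 24.5 mm above the lid, 68.5 mm above the pivot. The clip's wire frame runs 24 mm inward from it, 2 to 7 mm above the lid. Push the tab's inner face outward.
- clip_right_tab (a point): The same point of the clip at the crate's -y end.
- lid_handle (a point): Centre of the lid's black handle bar, 18 mm thick (x), 90 long (y), 14 high, 36 mm above the lid's upper face, on two posts; grip it across x from above. Grey loose lid, 146 x 216 mm, 6 mm plate with an 8 mm lip below, about 0.3 kg. This point is 132 mm above the bench on the crate, 54 mm when the lid lies on the mat. Site axes are the lid's: z up, y its long side.
- mat: Cork mat, 170 x 240 x 4 mm (x, y, z), lying flat and fixed on the bench; origin at the centre of its underside, y along its long side. The lid is to lie on it with its long side along the mat's.
- stator: Bystander, to be left alone: wound stator, 75 mm across, 42 high, standing on the bench; origin at the centre of its underside.
- spool: Bystander, to be left alone: reel of solder, 62 mm across, 60 high, standing on the bench; origin at the centre of its underside.
- rotor: Bystander, to be left alone: copper rotor, 58 mm across, 35 high, standing on the bench; origin at the centre of its underside.
- tape: Bystander, to be left alone: roll of black tape, 58 mm across, 19 high, standing on the bench; origin at the centre of its underside.
- stack: Bystander, to be left alone: lamination stack, 45 mm across, 31 high, standing on the bench; origin at the centre of its underside.
- lid: The whole lid; origin at the centre of the underside of its locating lip, 50 mm straight below the handle's centre point.

How it is judged (in metres and radians):
On the way, in this order (a step that is already met when the one before it is completed fails the run):
1. both clips are flipped open while the lid still lies on the crate (value of joint each of clip_left, clip_right above 1.3 rad and z of lid_handle in the frame of crate below 0.14 m and horizontal distance between lid_handle and crate below 0.03 m), for 0.2 s.
2. the lid is lifted clear of the crate (z of lid_handle in the frame of crate above 0.165 m), for 0.1 s.
At the end, for the whole second after the job is handed in: Both clips are open (over 1.3 rad); the lid lies released and at rest on the mat, handle up, flat within 0.07 rad (handle centre under 60 mm above the bench), centred within 45 mm along each of the mat's sides, its long side within 0.3 rad of the mat's, either way round (value of joint each of clip_left, clip_right above 1.3 rad and x of lid_handle in the frame of mat between -0.045 and 0.045 m and y of lid_handle in the frame of mat between -0.045 and 0.045 m and height (world z) of lid_handle below 0.06 m and angle between lid_handle's own z axis and vertical below 0.07 rad and angle between the y axis of lid_handle and the y axis of mat, either way round below 0.3 rad and linear speed of lid below 0.02 m/s); the robot touches nothing.
It fails at once if the lid is raised or prised (over 15 mm) while a clip is still on it (z of lid_handle in the frame of crate above 0.147 m and value of joint any of clip_left, clip_right below 0.8 rad).
It fails at once if the lid is dropped (falls at over 0.5 m/s, free of the fingers) (linear speed of lid above 0.5 m/s and contact force between the fingers and lid below 0.3 N).
It fails at once if a bystander is moved by more than 30 mm (distance of any of stator, spool, rotor, tape, stack from where it was at the start of the episode above 0.03 m).
It also fails if it takes over 61 s, if anything falls off the work surface, if the arm or the gripper's body presses on something with over 40 N, if the wrist force passes 120 N, or if a joint passes its speed limit or range.

## Robot

A 6-joint arm with a two-finger parallel gripper is mounted at the origin on a cart in front of the work surface, level with it; the furniture and walls round the work are solid. World frame = base frame: x ahead of the robot, y to its left, z up, the work surface at z = 0. Lengths are in mm, angles in rad, forces in N, time in s.
With the tool pointing down it reaches from about 300 to 775 mm from the base axis. Payload 14.6 kg.
Tool frame: the origin (TCP) lies at the centre of the arm's flange, where the gripper is bolted on; the fingertips stand 199 mm ahead of it and the grasp point (between the pads) lies 180 mm ahead of it; z points along the fingers, y is the line along which they close (so a half turn about z gives the same grasp; the last joint's range is limited). The gripper opens to 94 mm and grips with 3 to 60 N. Pads are 16 mm wide; open, the fingers measure 119 mm over their backs; the gripper's body (75 mm by 177 mm) begins 78 mm behind the grasp point.
Start: joints at [-1.231, 0.3, 1.521, -0, 1.321, -0.067], TCP at [217.613, -505.11, 404.646] pointing down, gripper open.
Joint ranges: [-3.03, 3.03], [-0.79, 2.21], [0.23, 2.52], [-1.04, 4.18], [0, 3.07], [-2.55, 2.55]. Speed limits (rad/s): [2.22, 2.22, 2.57, 3.14, 3.14, 3.14].

## Interface

Orientations are given as [roll, pitch, yaw] about the fixed x, y, z axes, in that order (R = Rz(yaw) Ry(pitch) Rx(roll)).
In Python, from cell import manip, optics, workorder gives the robot as it stands.
- The arm moves only by the tool step_arm, never from a script. Its argument "increments" is a list that holds one entry, the list of rows, each a list of 7 numbers: the turn, a rotation vector about the tool's x, y, z as a fraction of full scale, then the shift along the tool's x, y, z as a fraction of full scale, then the closure, from -1 (fully open) to 1 (shut). In form: [[[wx, wy, wz, tx, ty, tz, fingers], ...]]. A call has 1 to 5 rows; each row shifts and turns the commanded pose from where the row before left it, along the tool's axes as they then stand; what a row does not reach is not made up. Full scale, the value 1, is 40 mm for a shift and 45 degrees for a turn. A row lasts 1/10 s, in which the tool goes at most 50 mm and 8.59 degrees, less where a joint would pass 70% of its speed; a pose out of reach is approached as far as the arm can. A call with a number of a shift or a turn outside -1 to 1 is refused whole. A call with a gripper value outside its range is refused whole. The fingers move at their own pace and stop on an object; "newtons" is the grip in N (left out, the last holds). Time passes only in rows, so rows that do not move let the fingers close. It gives the time, the measured TCP pose, the force, the opening and the grip force at its end, in the units of the state.
- manip.read_state(): the state, without advancing time (a new reading comes with each control period).
- optics.camera(name): name is "scene" or "top" or "wrist"; returns a dict with "frame" (384x512x3 uint8, red, green, blue), "range_z" (384x512 float32, mm along the optical axis (not along the pixel's ray), 0 where there is no reading), "mtx" (3x3 intrinsics, pixels), "distortion" ([k1, k2, p1, p2, k3] as OpenCV has them; the pictures are not rectified), "cam_to_world" (4x4, takes a point from camera to world coordinates). Camera axes: x right, y down, z forward; pixel columns grow to the right and rows downward; lengths in mm; the calibration is good to about 2 mm. A picture is of the moment at which its call begins.
- workorder.sign_off(): hands the job in; it is judged then, once.
The state is a dict: "clock": time; "joints": joint angles; "qd": joint speeds; "effort": joint torques, N m; "eef_pos": TCP position; "eef_rot": TCP orientation; "wrist_force": force on the tool from outside, world axes, zero at the start; "moment": the same for the moment, N m; "finger_gap": finger opening in mm; "finger_force": force on a finger pad.
Only numpy, scipy, OpenCV 4.12 (cv2) and the standard library are available. Lean on these libraries where they do the work, as an engineer would, in place of code of your own. Each camera call takes 0.05 s, during which the arm holds its last target. There are 200 camera calls.

## Working session

There is one attempt and no reset: what is moved stays moved. The work goes in short steps, Python scripts to look and compute and a tool call to move; the robot and the scene stay as the last step left them, time stands still between calls to the robot, and variables do not carry over. Pictures are saved under pics/ and viewed, at most 10 in all, crops included, and the job is handed in when it is done.

Besides the shell and the picture viewer there is one more tool, called after ">>>" as a command line: name --argument value ..., lists and objects as JSON in quotes. step_arm: Moves the arm, as the interface text tells. Its arguments: {"type":"object","properties":{"increments":{"type":"array","items":{"type":"array","items":{"type":"array","items":{"type":"number"}}}},"newtons":{"type":"number"}},"required":["increments"]}

```bash
mkdir -p pics
cat > h.py <<'E'
import numpy as np, cv2, sys
from cell import manip, optics, workorder
def shot(n,f):
    c=optics.camera(n); cv2.imwrite(f'pics/{f}.png',cv2.cvtColor(c['frame'],cv2.COLOR_RGB2BGR)); np.savez(f'pics/{f}.npz',**c); return c
def px(f,pts,z=None):
    """world points of pixels: by depth and, if z given, by ray-plane"""
    c=np.load(f'pics/{f}.npz')
    for i,(u,v) in enumerate(pts):
        n=cv2.undistortPoints(np.array([[[u,v]]],float),c['mtx'],c['distortion'])[0,0]
        d=np.array([n[0],n[1],1]); T=c['cam_to_world']
        w=T[:3,:3]@d*float(np.median(c['range_z'][v-1:v+2,u-1:u+2]))+T[:3,3]
        r=T[:3,:3]@d; o=T[:3,3]
        out=[(u,v),w.round(1)]
        if z is not None: out.append((o+r*(z-o[2])/r[2]).round(1))
        print(*out)
E
python3 - <<'E'
from h import *
a=shot('top','top0'); b=shot('scene','scene0')
cv2.imwrite('pics/both.png',cv2.resize(np.hstack([cv2.imread('pics/top0.png')]),(800,600)))
print(manip.read_state())
E
```

```text
{'clock': 0.1, 'joints': array([-1.23060737e+00,  3.00433349e-01,  1.52150158e+00, -8.47665449e-06,
        1.32070854e+00, -6.66521568e-02]), 'qd': array([-0.00133844, -0.00080315, -0.00314439, -0.00051721,  0.00154931,
       -0.00048767]), 'effort': array([ 3.78110140e-03, -5.32642400e+01, -3.53285480e+01,  7.10312999e-02,
        2.34676368e-02, -7.27857037e-05]), 'eef_pos': array([ 217.60350656, -505.09785379,  404.14056143]), 'eef_rot': array([-3.14054362e+00, -6.17947401e-05,  4.06843188e-01]), 'wrist_force': array([ 0.33920009, -0.0998205 ,  0.02561063]), 'moment': array([ 0.02412397, -0.01280658,  0.01007214]), 'finger_force': 0.0, 'finger_gap': 94.18973158245437}
```

View pics/both.png

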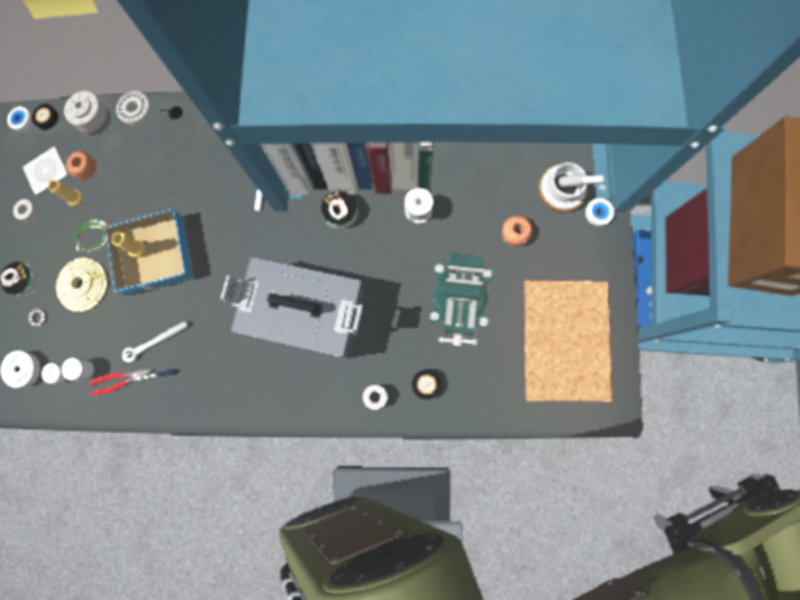

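View pics/scene0.png

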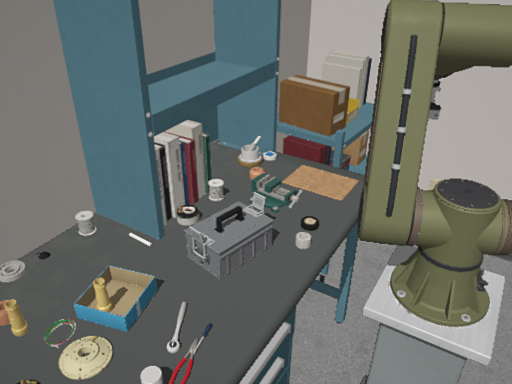

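The top view (at 800 px) shows the crate with its handle at (270,299)-(320,312), the left tab near (237,290), the right tab near (348,318), and the mat corners at (525,281), (609,281), (612,401) and (526,401). A vise stands between crate and mat, and the shelf is behind. The scene view confirms both clips are shut.

Run:
```python
from h import *
s=.64
P=lambda l:[(int(round(a*s)),int(round(b*s))) for a,b in l]
print('handle');px('top0',P([(273,299),(295,305),(318,311)]),132)
print('tabs');px('top0',P([(230,290),(240,290),(352,318),(347,318)]),120)
print('lid corners');px('top0',P([(252,262),(358,277),(344,352),(236,330)]),96)
print('mat');px('top0',P([(527,283),(607,283),(609,399),(528,399),(568,341)]),4)
print('vise,others');px('top0',P([(462,275),(462,310),(457,341),(438,270),(340,207),(418,200),(427,383),(375,397),(517,230),(300,132),(500,132),(390,10)]),0)
im=cv2.imread('pics/top0.png')[150:250,130:330]; cv2.imwrite('pics/c1.png',cv2.resize(im,None,fx=4,fy=4,interpolation=cv2.INTER_CUBIC))
```

```text
handle
(175, 191) [564.6 185.4 137.9] [565.5 186.9 132. ]
(189, 195) [553.3 145.2 138.8] [554.3 146.7 132. ]
(204, 199) [547.5 109.2 100.8] [543.1 104.  132. ]
tabs
(147, 186) [580.9 270.5 125.4] [581.8 272.3 120. ]
(154, 186) [602.9 288.4   1.3] [581.9 251.7 120. ]
(225, 204) [534.4  49.3  91.6] [530.8  46.2 120. ]
(222, 204) [533.8  57.4  96.3] [530.8  54.6 120. ]
lid corners
(161, 168) [640.2 240.9  95.8] [640.1 240.9  96. ]
(229, 177) [632.2  48.    1.4] [613.1  38.7  96. ]
(220, 225) [473.6  62.4  93. ] [473.4  62.   96. ]
(151, 211) [512.3 264.   97.1] [512.4 264.4  96. ]
mat
(337, 181) [ 619.4 -293.4    5. ] [ 619.6 -293.6    4. ]
(388, 181) [ 620.1 -457.1    4.5] [ 620.2 -457.3    4. ]
(390, 255) [ 387.9 -452.8    4.3] [ 387.9 -452.9    4. ]
(338, 255) [ 388.8 -290.7    3.9] [ 388.8 -290.7    4. ]
(364, 218) [ 502.6 -375.1    4.2] [ 502.6 -375.1    4. ]
vise,others
(296, 176) [ 626.4 -160.3   47.5] [ 636.1 -164.5    0. ]
(296, 198) [ 559.3 -159.8   44.6] [ 565.7 -163.7    0. ]
(292, 218) [ 498.2 -146.7   51. ] [ 502.8 -150.6    0. ]
(280, 173) [ 642.8 -113.2   13.6] [ 645.7 -113.8    0. ]
(218, 132) [769.2  81.9  38.2] [782.   86.9   0. ]
(268, 128) [781.1 -75.3  40.8] [795.2 -75.7   0. ]
(273, 245) [418.8 -90.9  19.4] [419.1 -91.4   0. ]
(240, 254) [391.1  10.    1.2] [391.1  10.1   0. ]
(331, 147) [ 731.5 -278.5    1.1] [ 731.8 -278.7    0. ]
(192, 84) [772.8 100.3 370.9] [951.9 179.6   0. ]
(320, 84) [ 772.2 -189.4  369.9] [ 950.3 -249.6    0. ]
(250, 6) [985.1 -28.8 357.7] [1252.1  -12.6    0. ]
```

View pics/c1.png

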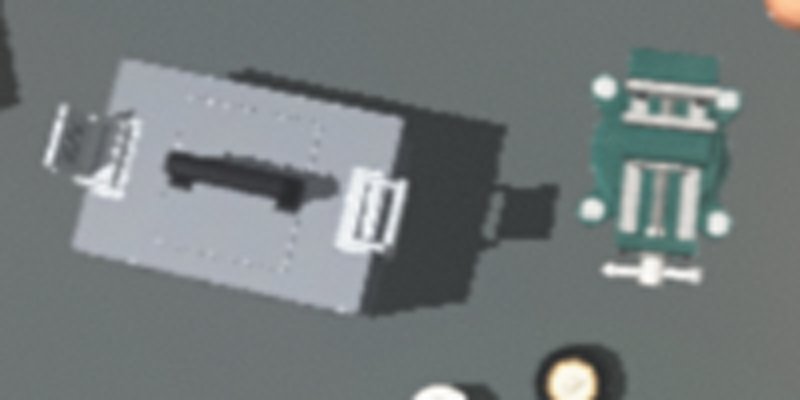

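```bash
cat >> h.py <<'E'
def go(x,y,z,yaw,step=38,ang=.14):
    """rows needed to reach TCP pose, tool down"""
    s=manip.read_state(); from scipy.spatial.transform import Rotation as Ro
    R0=Ro.from_euler('xyz',s['eef_rot']); R1=Ro.from_euler('xyz',[np.pi,0,yaw])
    d=np.array([x,y,z])-s['eef_pos']; rv=(R0.inv()*R1).as_rotvec()
    n=int(np.ceil(max(np.linalg.norm(d)/step,np.linalg.norm(rv)/ang)))
    print('at',s['eef_pos'].round(1),s['eef_rot'].round(3),'t',round(s['clock'],2),'rows',n)
    for i in range(n):
        Ri=R0*Ro.from_rotvec(rv*(i+1)/n)   # pose after row; shift along axes before the row
        Rb=R0*Ro.from_rotvec(rv*i/n)
        print(np.r_[rv/n/(np.pi/4),Rb.inv().apply(d/n)/40].round(3).tolist())
E
python3 - <<'E'
from h import *
c=np.load('pics/top0.npz')
def ray(pts,z):
    n=cv2.undistortPoints(np.array(pts,float)[:,None],c['mtx'],c['distortion'])[:,0]
    T=c['cam_to_world']; r=np.c_[n,np.ones(len(n))]@T[:3,:3].T; o=T[:3,3]
    return (o+r*((z-o[2])/r[:,2:]))[:,:2]
cr=lambda l:[(130+(a-1.5)/4,150+(b-1.5)/4) for a,b in l]
L=ray(cr([(125,60),(405,120),(358,315),(75,248)]),96)
print(L.round(1),L.mean(0)); a=(L[0]+L[3]-L[1]-L[2])/2; b=(L[0]+L[1]-L[2]-L[3])/2
print('len',np.hypot(*a),np.hypot(*b),'angles',np.arctan2(a[1],a[0]),np.arctan2(b[1],b[0]))
H=ray(cr([(168,160),(303,190)]),139);print(H,H.mean(0),np.hypot(*(H[0]-H[1])))
s=1/.64
M=ray([(525*.64,281*.64),(609*.64,281*.64),(612*.64,401*.64),(526*.64,401*.64)],4);print(M,M.mean(0),np.arctan2(*(M[0]+M[1]-M[2]-M[3])[::-1]))
print(c['cam_to_world'][:3,3])
go(574,220,330,1.33)
E
```

```text
[[650.4 241.8]
 [605.3  33. ]
 [463.8  64.3]
 [510.5 272.1]] [557.4940237  152.80546718]
len 213.26260350292893 143.98091548608323 angles 1.353783163101805 -0.21543406413006877
[[568.28392638 194.91467001]
 [547.40764958  99.11798217]] [557.84578798 147.01632609] 98.04501178246109
[[ 623.31882981 -290.57351224]
 [ 623.98776355 -463.20813237]
 [ 382.81064792 -457.96701068]
 [ 383.79660818 -286.41837791]] [ 503.47846236 -374.5417583 ] -0.019544565261692865
[ 401.55190583  -64.04167486 1139.66316553]
at [ 217.6 -505.1  404.1] [-3.141 -0.     0.407] t 0.1 rows 22
[-0.0, -0.0, -0.053, 0.698, -0.596, 0.085]
[-0.0, -0.0, -0.053, 0.722, -0.567, 0.085]
[-0.0, -0.0, -0.053, 0.746, -0.536, 0.085]
[-0.0, -0.0, -0.053, 0.767, -0.504, 0.085]
[-0.0, -0.0, -0.053, 0.788, -0.471, 0.085]
[-0.0, -0.0, -0.053, 0.807, -0.438, 0.085]
[-0.0, -0.0, -0.053, 0.825, -0.404, 0.085]
[-0.0, -0.0, -0.053, 0.841, -0.369, 0.085]
[-0.0, -0.0, -0.053, 0.856, -0.333, 0.085]
[-0.0, -0.0, -0.053, 0.869, -0.297, 0.085]
[-0.0, -0.0, -0.053, 0.88, -0.26, 0.085]
[-0.0, -0.0, -0.053, 0.891, -0.223, 0.085]
[-0.0, -0.0, -0.053, 0.899, -0.186, 0.084]
[-0.0, -0.0, -0.053, 0.906, -0.148, 0.084]
[-0.0, -0.0, -0.053, 0.912, -0.11, 0.084]
[-0.0, -0.0, -0.053, 0.915, -0.071, 0.084]
[-0.0, -0.0, -0.053, 0.918, -0.033, 0.084]
[-0.0, -0.0, -0.053, 0.918, 0.006, 0.084]
[-0.0, -0.0, -0.053, 0.917, 0.044, 0.084]
[-0.0, -0.0, -0.053, 0.914, 0.083, 0.084]
[-0.0, -0.0, -0.053, 0.91, 0.121, 0.084]
[-0.0, -0.0, -0.053, 0.904, 0.159, 0.084]
```

>>> step_arm --increments '[[[0,0,-0.055,0.69,-0.6,0,1],[0,0,-0.055,0.72,-0.57,0,1],[0,0,-0.055,0.74,-0.54,0,1],[0,0,-0.055,0.76,-0.51,0,1],[0,0,-0.055,0.78,-0.48,0,1]]]'

```text
clock: 0.6
eef_pos: [296.9, -338.4, 404.4]
eef_rot: [-3.141, -0.0, 0.624]
wrist_force: [0.6, -1.4, -0.4]
finger_gap: 57.6
finger_force: 0.0
```

>>> step_arm --increments '[[[0,0,-0.055,0.8,-0.44,0,1],[0,0,-0.055,0.82,-0.4,0,1],[0,0,-0.055,0.84,-0.37,0,1],[0,0,-0.055,0.85,-0.33,0,1],[0,0,-0.055,0.87,-0.3,0,1]]]'

```text
clock: 1.1
eef_pos: [376.0, -173.3, 404.6]
eef_rot: [-3.142, 0.0, 0.84]
wrist_force: [1.1, -0.4, -0.2]
finger_gap: 17.2
finger_force: 0.0
```

>>> step_arm --increments '[[[0,0,-0.055,0.88,-0.26,0,1],[0,0,-0.055,0.89,-0.22,0,1],[0,0,-0.055,0.9,-0.18,0,1],[0,0,-0.055,0.9,-0.15,0,1],[0,0,-0.055,0.91,-0.11,0,1]]]'

```text
clock: 1.6
eef_pos: [454.6, -7.7, 404.5]
eef_rot: [-3.141, 0.0, 1.057]
wrist_force: [-0.1, -0.7, -0.7]
finger_gap: 0.4
finger_force: 0.0
```

Run:
```python
from h import *
go(545,130,404,1.34)
```

```text
at [454.6  -7.7 404.5] [-3.141  0.     1.057] t 1.6 rows 5
[-0.0, 0.0, -0.072, 0.822, 0.055, 0.003]
[-0.0, 0.0, -0.072, 0.817, 0.101, 0.003]
[-0.0, 0.0, -0.072, 0.81, 0.147, 0.003]
[-0.0, 0.0, -0.072, 0.801, 0.193, 0.003]
[-0.0, 0.0, -0.072, 0.788, 0.238, 0.003]
```

>>> step_arm --increments '[[[0,0,-0.072,0.82,0.06,0,1],[0,0,-0.072,0.82,0.1,0,1],[0,0,-0.072,0.81,0.15,0,1],[0,0,-0.072,0.8,0.19,0,1],[0,0,-0.072,0.79,0.24,0,1]]]'

```text
clock: 2.1
eef_pos: [545.7, 129.5, 404.3]
eef_rot: [-3.141, 0.0, 1.34]
wrist_force: [0.5, -1.1, -0.2]
finger_gap: 0.3
finger_force: 0.0
```

Run:
```python
from h import *
shot('wrist','w0'); print(manip.read_state()['eef_pos'])
cv2.imwrite('pics/w0b.png',cv2.resize(cv2.imread('pics/w0.png'),(800,600)))
```

```text
[547.12781814 132.43122875 403.94712755]
```

View pics/w0b.png

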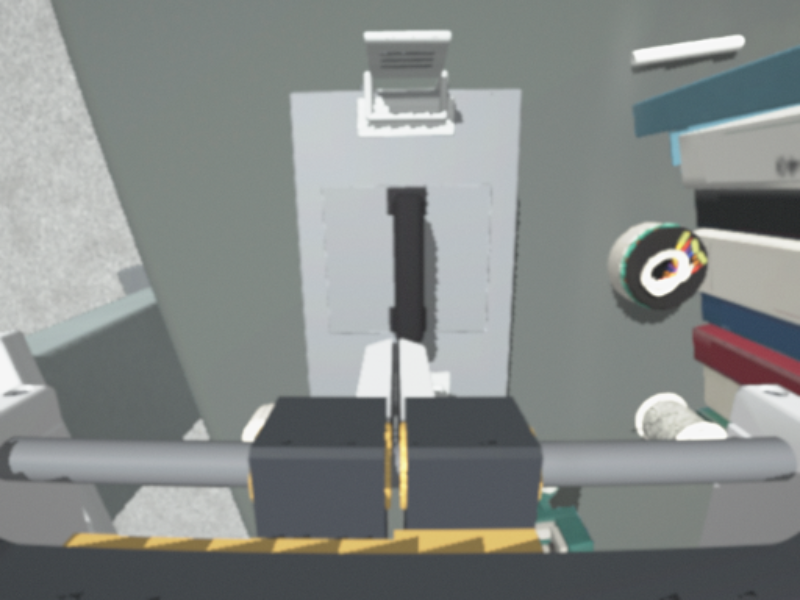

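The wrist view (at 800 px) shows the handle from (408,188) to (406,338), lid far corners at (291,93) and (521,90), and the left tab's top bar from (365,37) to (451,37). The left clip's frame runs down to row 130.

Run:
```python
from h import *
s=.64
P=lambda l:[(int(round(a*s)),int(round(b*s))) for a,b in l]
px('w0',P([(408,200),(408,260),(407,325)]),139)
print('lid');px('w0',P([(293,95),(519,93),(310,370)]),96)
print('tab top');px('w0',P([(368,37),(408,37),(448,37)]),144)
print('tab face, frame');px('w0',P([(408,60),(362,115),(408,130),(450,115)]),101)
def rays(f,pts):
    c=np.load(f'pics/{f}.npz'); T=c['cam_to_world']
    n=cv2.undistortPoints(np.array(pts,float)[:,None],c['mtx'],c['distortion'])[:,0]
    return T[:3,3],np.c_[n,np.ones(len(n))]@T[:3,:3].T
# triangulate: far lid corners, tab top ends (top-view crop px: tab outer edge (62,105)-(48,165))
cr=lambda l:[(130+(a-1.5)/4,150+(b-1.5)/4) for a,b in l]
oa,A=rays('top0',cr([(125,60),(75,248),(64,106),(48,165),(170,165)])); ob,B=rays('w0',np.array([(521,90),(291,93),(450,37),(366,37),(408,188)])*s)
for a,b in zip(A,B):
    k=np.linalg.lstsq(np.c_[a,-b],ob-oa,rcond=None)[0]; p,q=oa+a*k[0],ob+b*k[1]; print('tri',((p+q)/2).round(1),'gap',np.linalg.norm(p-q).round(1))
```

```text
(261, 128) [568.7 194.  138.3] [568.7 194.  139. ]
(261, 166) [561.3 161.6 139.3] [561.3 161.5 139. ]
(260, 208) [551.7 123.1 138.4] [551.7 123.2 139. ]
lid
(188, 61) [514.6 271.7  96.3] [514.6 271.8  96. ]
(332, 60) [651.4 240.9  96.4] [651.5 240.9  96. ]
(198, 237) [473.7  92.   95.5] [473.8  92.2  96. ]
tab top
(236, 24) [567.2 277.9 142.6] [567.1 277.4 144. ]
(261, 24) [586.6 273.5 142.1] [586.4 272.9 144. ]
(287, 24) [606.7 268.7 142.4] [606.4 268.3 144. ]
tab face, frame
(261, 38) [586.  268.6 122.2] [587.9 274.2 101. ]
(232, 74) [553.4 250.   96.9] [553.6 249.3 101. ]
(261, 83) [579.2 235.4  96.9] [579.  234.9 101. ]
(288, 74) [606.9 237.6  96.6] [606.2 237.1 101. ]
tri [650.9 241.6  99.2] gap 2.8
tri [511.6 275.8  85.6] gap 0.7
tri [603.1 263.6 161.8] gap 1.9
tri [565.9 282.9 130.7] gap 1.3
tri [570.4 200.8 108.7] gap 1.6
```

Run:
```python
from h import *
go(577.3,233,317,1.348,30)
```

```text
at [547.1 132.4 403.9] [-3.141e+00 -1.000e-03  1.345e+00] t 2.15 rows 5
[-0.0, -0.0, -0.001, 0.524, 0.035, 0.435]
[-0.0, -0.0, -0.001, 0.524, 0.035, 0.435]
[-0.0, -0.0, -0.001, 0.524, 0.035, 0.435]
[-0.0, -0.0, -0.001, 0.524, 0.036, 0.435]
[-0.0, -0.0, -0.001, 0.524, 0.036, 0.435]
```

>>> step_arm --increments '[[[0,0,0,0.87,0.06,0,1],[0,0,0,0.87,0.06,0.2,1],[0,0,0,0.87,0.06,0.4,1],[0,0,0,0,0,0.8,1],[0,0,0,0,0,0.76,1]]]'

```text
clock: 2.65
eef_pos: [576.1, 229.1, 316.6]
eef_rot: [-3.141, 0.0, 1.339]
wrist_force: [-0.1, -0.1, -0.5]
finger_gap: 0.4
finger_force: 0.0
```

>>> step_arm --increments '[[[0,0,0,0.4,0,0,1],[0,0,0,0.4,0,0,1],[0,0,0,0.5,0,0,1],[0,0,0,0.5,0,0,1],[0,0,0,0.4,0,0,1]]]'

```text
clock: 3.15
eef_pos: [596.7, 314.7, 317.7]
eef_rot: [-3.141, 0.001, 1.338]
wrist_force: [-0.5, 0.1, 0.3]
finger_gap: 0.7
finger_force: 0.0
```

Run:
```python
from h import *
s=manip.read_state();print(s['eef_pos'],s['wrist_force']); shot('wrist','w1'); shot('scene','s1')
a=cv2.imread('pics/w1.png'); b=cv2.imread('pics/s1.png')[170:290,150:310]
cv2.imwrite('pics/m1.png',np.hstack([cv2.resize(a,(400,300)),cv2.resize(b,(400,300))]))
```

```text
[596.71161414 314.6523175  317.69841247] [-0.45745355  0.14700864  0.25179476]
```

View pics/m1.png

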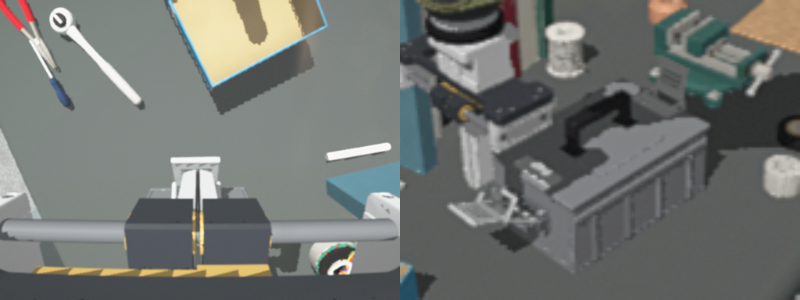

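The left clip is open: in the scene half the tab lies out and down near (475,212). Next is the right one.

Run:
```python
from h import *
go(539.7,67,317.7,1.345,36)
```

```text
at [596.5 315.1 317.5] [-3.141  0.     1.339] t 3.25 rows 8
[-0.0, 0.0, -0.001, -0.795, 0.005, -0.0]
[-0.0, 0.0, -0.001, -0.795, 0.005, -0.0]
[-0.0, 0.0, -0.001, -0.795, 0.004, -0.0]
[-0.0, 0.0, -0.001, -0.795, 0.004, -0.001]
[-0.0, 0.0, -0.001, -0.795, 0.003, -0.001]
[-0.0, 0.0, -0.001, -0.795, 0.002, -0.001]
[-0.0, 0.0, -0.001, -0.795, 0.002, -0.001]
[-0.0, 0.0, -0.001, -0.795, 0.001, -0.001]
```

>>> step_arm --increments '[[[0,0,0,-0.1,0,-0.7,1],[0,0,0,-0.9,0,-0.6,1],[0,0,-0.004,-0.9,0,0,1],[0,0,-0.004,-0.9,0,0,1],[0,0,0,-0.9,0,0,1]]]'

```text
clock: 3.75
eef_pos: [561.8, 167.6, 370.1]
eef_rot: [-3.141, 0.0, 1.344]
wrist_force: [0.2, -0.3, -0.6]
finger_gap: 0.1
finger_force: 0.0
```

Run:
```python
from h import *
go(539.7,67,317.7,1.345,36)
```

```text
at [561.8 167.6 370.1] [-3.141  0.     1.344] t 3.75 rows 4
[-0.0, 0.0, -0.0, -0.644, 0.007, 0.328]
[-0.0, 0.0, -0.0, -0.644, 0.007, 0.328]
[-0.0, 0.0, -0.0, -0.644, 0.006, 0.328]
[-0.0, 0.0, -0.0, -0.644, 0.006, 0.328]
```

>>> step_arm --increments '[[[0,0,0,-0.83,0,0,1],[0,0,0,-0.83,0,0,1],[0,0,0,-0.83,0,0,1],[0,0,0,0,0,0.65,1],[0,0,0,0,0,0.65,1]]]'

```text
clock: 4.25
eef_pos: [539.7, 71.0, 318.2]
eef_rot: [3.14, -0.0, 1.342]
wrist_force: [0.8, 0.0, -1.2]
finger_gap: 0.2
finger_force: 0.0
```

>>> step_arm --increments '[[[0,0,0,-0.4,0,0,1],[0,0,0,-0.4,0,0,1],[0,0,0,-0.5,0,0,1],[0,0,0,-0.5,0,0,1],[0,0,0,-0.4,0,0,1]]]'

```text
clock: 4.75
eef_pos: [520.0, -15.2, 319.9]
eef_rot: [3.139, -0.0, 1.343]
wrist_force: [1.4, -0.3, 0.5]
finger_gap: 0.7
finger_force: 0.0
```

Run:
```python
from h import *
s=manip.read_state();print(s['eef_pos'],s['wrist_force']); shot('wrist','w2'); shot('scene','s2')
a=cv2.imread('pics/w2.png'); b=cv2.imread('pics/s2.png')[170:290,170:330]
cv2.imwrite('pics/m2.png',np.hstack([cv2.resize(a,(400,300)),cv2.resize(b,(400,300))]))
```

```text
[519.98052438 -15.21267393 319.88635038] [ 1.38098542 -0.31737222  0.53521121]
```

View pics/m2.png

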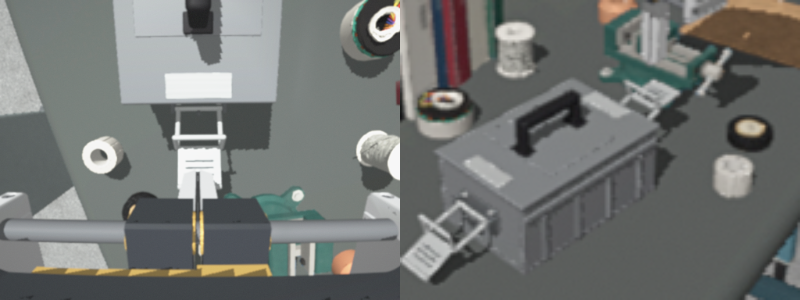

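Both clips are open: the right tab hangs outward at about (650,95) in the scene half, and the left at (440,245). The lid is in place, so next is the handle.

>>> step_arm --increments '[[[0,0,0,0.1,0,-0.8,-1],[0,0,0,0.6,0,-0.8,-1],[0,0,0,0.9,0,-0.3,-1],[0,0,-0.004,0.9,0,0,-1],[0,0,-0.004,0.8,0,0,-1]]]'

```text
clock: 5.35
eef_pos: [550.1, 116.9, 395.9]
eef_rot: [3.139, -0.001, 1.35]
wrist_force: [-0.4, -0.4, 0.1]
finger_gap: 37.0
finger_force: 0.0
```

Run:
```python
from h import *
go(559,150,395,1.345,36)
```

```text
at [550.1 116.9 395.9] [ 3.139e+00 -1.000e-03  1.350e+00] t 5.35 rows 1
[0.003, -0.001, 0.007, 0.855, 0.037, 0.024]
```

>>> step_arm --increments '[[[0.003,0,0,0.75,0.03,0,-1],[0,0,0,0,0,0,-1],[0,0,0,0,0,0,-1],[0,0,0,0,0,0,-1],[0,0,0,0,0,0,-1]]]'

```text
clock: 5.85
eef_pos: [557.8, 143.6, 394.7]
eef_rot: [-3.14, -0.0, 1.349]
wrist_force: [-0.1, -0.2, 0.7]
finger_gap: 77.0
finger_force: 0.0
```

Run:
```python
from h import *
shot('wrist','w3'); go(559,150,312,1.345,20)
cv2.imwrite('pics/w3b.png',cv2.imread('pics/w3.png'))
```

```text
at [557.8 143.7 394.6] [-3.14  -0.     1.349] t 5.9 rows 5
[-0.001, -0.0, 0.001, 0.032, -0.0, 0.413]
[-0.001, -0.0, 0.001, 0.032, -0.0, 0.413]
[-0.001, -0.0, 0.001, 0.032, -0.001, 0.413]
[-0.001, -0.0, 0.001, 0.032, -0.001, 0.413]
[-0.001, -0.0, 0.001, 0.032, -0.001, 0.413]
```

View pics/w3b.png

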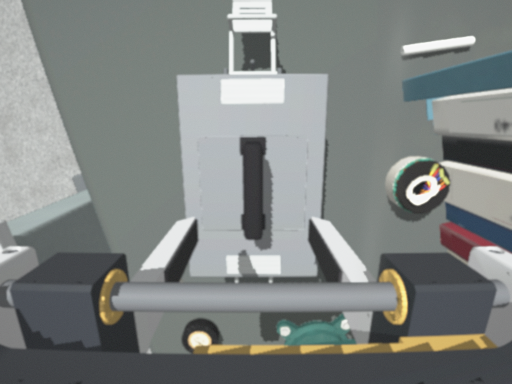

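The fingers straddle the handle symmetrically about column 253, with the handle over rows 138-240 and the left clip open at (252,40). I'll check the handle centre before descending.

Run:
```python
from h import *
px('w3',[(253,140),(253,188),(254,237),(180,77),(325,77)],139)
```

```text
(253, 140) [570.4 198.3 100.4] [570.9 200.5 139. ]
(253, 188) [561.8 159.9 139.1] [561.8 159.9 139. ]
(254, 237) [552.6 114.2 138.5] [552.6 114.4 139. ]
(180, 77) [515.4 271.4  96.2] [524.5 262.5 139. ]
(325, 77) [650.2 241.2  95.9] [638.5 236.9 139. ]
```

>>> step_arm --increments '[[[0,0,0,0.1,0,0.5,-1],[0,0,0,0.1,0,0.5,-1],[0,0,0,0.02,0,0.5,-1],[0,0,0,0,0,0.4,-1],[0,0,0,0,0,0.14,-1]]]'

```text
clock: 6.4
eef_pos: [559.4, 152.6, 311.2]
eef_rot: [-3.137, 0.001, 1.349]
wrist_force: [-0.0, 0.1, -1.1]
finger_gap: 93.6
finger_force: 0.0
```

>>> step_arm --increments '[[[0,0,0,0,0,0,1],[0,0,0,0,0,0,1],[0,0,0,0,0,0,1],[0,0,0,0,0,0,1],[0,0,0,0,0,0,1]]]' --newtons 30

```text
clock: 6.9
eef_pos: [559.6, 153.2, 313.1]
eef_rot: [-3.14, -0.0, 1.35]
wrist_force: [0.4, -0.6, 0.5]
finger_gap: 57.9
finger_force: 0.0
```

>>> step_arm --increments '[[[0,0,0,0,0,0,1],[0,0,0,0,0,0,1],[0,0,0,0,0,0,1],[0,0,0,0,0,0,1],[0,0,0,0,0,0,1]]]'

```text
clock: 7.4
eef_pos: [559.6, 153.2, 312.6]
eef_rot: [-3.139, -0.0, 1.35]
wrist_force: [-1.0, 0.1, -0.5]
finger_gap: 17.9
finger_force: 30.4
```

Gripped: 17.9 mm opening matches the 18 mm bar. Lift straight up.

>>> step_arm --increments '[[[0,0,0,0,0,-0.3,1],[0,0,0,0,0,-0.5,1],[0,0,0,0,0,-0.7,1],[0,0,0,0,0,-0.7,1],[0,0,0,0,0,-0.4,1]]]' --newtons 45

```text
clock: 7.9
eef_pos: [559.7, 153.1, 419.7]
eef_rot: [-3.142, -0.001, 1.35]
wrist_force: [-0.0, -0.2, -2.8]
finger_gap: 17.6
finger_force: 45.0
```

Run:
```python
from h import *
s=manip.read_state();print(s['wrist_force'],s['finger_gap'],s['joints'].round(2))
go(503.5,-374.5,410,-0.02,30)
```

```text
[-0.0390775  -0.19231046 -2.84478585] 17.600460169021297 [0.2  0.36 1.41 0.   1.37 0.42]
at [559.7 153.1 419.7] [-3.142e+00 -1.000e-03  1.350e+00] t 7.9 rows 18
[-0.0, -0.0, 0.097, -0.732, 0.084, 0.013]
[-0.0, -0.0, 0.097, -0.724, 0.14, 0.013]
[-0.0, -0.0, 0.097, -0.711, 0.194, 0.013]
[-0.0, -0.0, 0.097, -0.694, 0.248, 0.013]
[-0.0, -0.0, 0.097, -0.673, 0.3, 0.013]
[-0.0, -0.0, 0.097, -0.648, 0.35, 0.013]
[-0.0, -0.0, 0.097, -0.62, 0.399, 0.013]
[-0.0, -0.0, 0.097, -0.588, 0.444, 0.013]
[-0.0, -0.0, 0.097, -0.552, 0.488, 0.013]
[-0.0, -0.0, 0.097, -0.514, 0.528, 0.013]
[-0.0, -0.0, 0.097, -0.472, 0.566, 0.013]
[-0.0, -0.0, 0.097, -0.428, 0.6, 0.013]
[-0.0, -0.0, 0.097, -0.381, 0.631, 0.013]
[-0.0, -0.0, 0.097, -0.332, 0.658, 0.013]
[-0.0, -0.0, 0.097, -0.281, 0.681, 0.013]
[-0.0, -0.0, 0.097, -0.228, 0.701, 0.013]
[-0.0, -0.0, 0.097, -0.174, 0.716, 0.013]
[-0.0, -0.0, 0.097, -0.119, 0.727, 0.013]
```

>>> step_arm --increments '[[[0,0,0.05,-0.4,0.04,0,1],[0,0,0.09,-0.72,0.1,0,1],[0,0,0.097,-0.72,0.16,0,1],[0,0,0.097,-0.7,0.21,0,1],[0,0,0.097,-0.69,0.27,0,1]]]'

```text
clock: 8.4
eef_pos: [543.8, 18.6, 415.9]
eef_rot: [-3.138, 0.002, 1.007]
wrist_force: [0.8, 0.1, -2.1]
finger_gap: 17.7
finger_force: 45.0
```

>>> step_arm --increments '[[[0,0,0.097,-0.66,0.32,0,1],[0,0,0.097,-0.64,0.37,0,1],[0,0,0.097,-0.6,0.42,0,1],[0,0,0.097,-0.57,0.47,0,1],[0,0,0.097,-0.53,0.51,0,1]]]'

```text
clock: 8.9
eef_pos: [528.4, -127.7, 415.9]
eef_rot: [-3.139, 0.003, 0.626]
wrist_force: [1.2, 0.3, -3.6]
finger_gap: 17.7
finger_force: 45.0
```

Run:
```python
from h import *
print(manip.read_state()['finger_gap']);go(503.5,-374.5,410,-0.02,30)
```

```text
17.71414600748124
at [ 528.4 -127.7  415.9] [-3.139e+00  3.000e-03  6.260e-01] t 8.9 rows 9
[-0.0, 0.0, 0.091, -0.457, 0.515, 0.016]
[-0.0, 0.0, 0.091, -0.419, 0.547, 0.016]
[-0.0, 0.0, 0.091, -0.379, 0.575, 0.016]
[-0.0, 0.0, 0.091, -0.337, 0.601, 0.016]
[-0.0, 0.0, 0.091, -0.293, 0.624, 0.016]
[-0.0, 0.0, 0.091, -0.248, 0.643, 0.016]
[-0.0, 0.0, 0.091, -0.201, 0.659, 0.016]
[-0.0, 0.0, 0.091, -0.153, 0.672, 0.016]
[-0.0, 0.0, 0.091, -0.105, 0.681, 0.016]
```

>>> step_arm --increments '[[[0,0,0.09,-0.46,0.52,0,1],[0,0,0.09,-0.42,0.55,0,1],[0,0,0.09,-0.38,0.58,0,1],[0,0,0.09,-0.34,0.6,0,1],[0,0,0.09,-0.29,0.62,0,1]]]'

```text
clock: 9.4
eef_pos: [515.6, -265.2, 415.7]
eef_rot: [-3.139, 0.003, 0.272]
wrist_force: [-0.3, -1.1, -3.7]
finger_gap: 17.4
finger_force: 45.0
```

>>> step_arm --increments '[[[0,0,0.08,-0.25,0.6,0,1],[0,0,0.07,-0.18,0.55,0,1],[0,0,0.06,-0.14,0.5,0,1],[0,0,0.02,-0.06,0.25,0,1],[0,0,0,0,0,0,1]]]'

```text
clock: 9.9
eef_pos: [506.8, -344.3, 415.7]
eef_rot: [-3.14, 0.003, 0.095]
wrist_force: [-1.1, 0.2, -3.2]
finger_gap: 17.5
finger_force: 45.0
```

Run:
```python
from h import *
print(manip.read_state()['finger_gap']);shot('scene','s4');shot('wrist','w4')
a=cv2.imread('pics/w4.png'); b=cv2.imread('pics/s4.png')
cv2.imwrite('pics/m4.png',np.hstack([cv2.resize(a,(400,300)),cv2.resize(b,(400,300))]))
go(503.5,-374.5,240,-0.02,30)
```

```text
17.536379651086154
at [ 507.4 -342.8  416.2] [-3.14e+00  3.00e-03  9.70e-02] t 10.0 rows 6
[-0.0, 0.001, 0.025, -0.027, 0.131, 0.734]
[-0.0, 0.001, 0.025, -0.025, 0.131, 0.734]
[-0.0, 0.001, 0.025, -0.022, 0.132, 0.734]
[-0.0, 0.001, 0.025, -0.02, 0.132, 0.734]
[-0.0, 0.001, 0.025, -0.018, 0.132, 0.734]
[-0.0, 0.001, 0.025, -0.016, 0.132, 0.734]
```

View pics/m4.png

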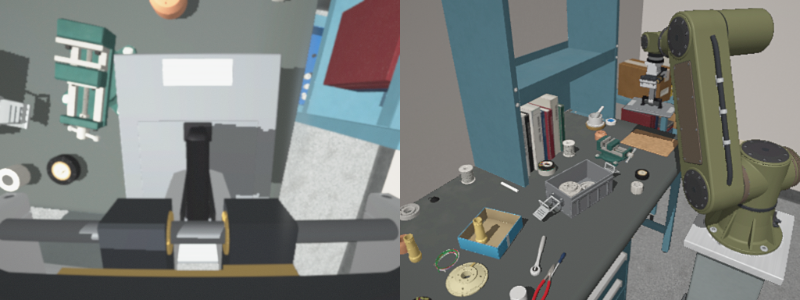

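The lid hangs level in the grip beside the mat. The crate is open and both clips stay open.

>>> step_arm --increments '[[[0,0.001,0.05,-0.05,0.25,0.3,1],[0,0.001,0.05,-0.05,0.3,0.6,1],[0,0.001,0.04,-0.02,0.25,0.75,1],[0,0.001,0.01,0,0,0.75,1],[0,0,0,0,0,0.7,1]]]'

```text
clock: 10.5
eef_pos: [504.2, -375.2, 290.2]
eef_rot: [-3.14, -0.0, -0.023]
wrist_force: [-0.2, -0.2, -2.7]
finger_gap: 17.3
finger_force: 45.0
```

Run:
```python
from h import *
go(503.5,-374.5,234.6,-0.02,20)
```

```text
at [ 504.2 -375.2  290.2] [-3.14  -0.    -0.023] t 10.5 rows 3
[-0.001, -0.0, -0.001, -0.006, -0.005, 0.463]
[-0.001, -0.0, -0.001, -0.006, -0.005, 0.463]
[-0.001, -0.0, -0.001, -0.006, -0.006, 0.463]
```

>>> step_arm --increments '[[[0,0,0,0,0,0.45,1],[0,0,0,0,0,0.35,1],[0,0,0,0,0,0.2,1],[0,0,0,0,0,0.1,1],[0,0,0,0,0,0,1]]]'

```text
clock: 11.0
eef_pos: [504.6, -375.3, 248.6]
eef_rot: [-3.141, -0.001, -0.021]
wrist_force: [0.1, -0.2, -3.2]
finger_gap: 17.8
finger_force: 45.0
```

>>> step_arm --increments '[[[0,0,0,0,0,0.1,1],[0,0,0,0,0,0.1,1],[0,0,0,0,0,0.06,1],[0,0,0,0,0,0.05,1],[0,0,0,0,0,0,1]]]'

```text
clock: 11.5
eef_pos: [504.5, -375.3, 235.8]
eef_rot: [-3.141, -0.001, -0.021]
wrist_force: [-0.5, -0.1, -3.1]
finger_gap: 17.9
finger_force: 45.0
```

>>> step_arm --increments '[[[0,0,0,0,0,0.03,1],[0,0,0,0,0,0.03,1],[0,0,0,0,0,0,1]]]'

```text
clock: 11.8
eef_pos: [504.6, -375.3, 234.6]
eef_rot: [-3.141, -0.001, -0.021]
wrist_force: [-3.5, 1.9, 5.2]
finger_gap: 17.6
finger_force: 45.0
```

The lid is on the mat: the wrist load reversed, from about -3 N to +5 N. Release and rise.

>>> step_arm --increments '[[[0,0,0,0,0,0,-1],[0,0,0,0,0,0,-1],[0,0,0,0,0,0,-1],[0,0,0,0,0,0,-1],[0,0,0,0,0,0,-1]]]'

```text
clock: 12.3
eef_pos: [504.5, -375.3, 233.7]
eef_rot: [-3.141, -0.001, -0.021]
wrist_force: [0.5, 0.3, -0.1]
finger_gap: 53.6
finger_force: 0.0
```

>>> step_arm --increments '[[[0,0,0,0,0,0,-1],[0,0,0,0,0,0,-1],[0,0,0,0,0,-0.4,-1],[0,0,0,0,0,-0.8,-1],[0,0,0,0,0,-0.8,-1]]]'

```text
clock: 12.8
eef_pos: [504.4, -375.3, 315.6]
eef_rot: [-3.141, -0.001, -0.021]
wrist_force: [0.5, 0.2, 1.1]
finger_gap: 92.7
finger_force: 0.0
```

>>> step_arm --increments '[[[0,0,0,0,0,-0.8,-1],[0,0,0,0,0,-0.8,-1],[0,0,0,0,0,-0.5,-1],[0,0,0,0,0,0,-1],[0,0,0,0,0,0,-1]]]'

```text
clock: 13.3
eef_pos: [504.2, -375.3, 397.8]
eef_rot: [-3.141, -0.001, -0.021]
wrist_force: [-0.1, -0.5, -0.4]
finger_gap: 93.9
finger_force: 0.0
```

Run:
```python
from h import *
print(manip.read_state()['finger_gap']);shot('wrist','w5');shot('scene','s5')
a=cv2.imread('pics/w5.png'); b=cv2.imread('pics/s5.png')[100:290,150:404]
cv2.imwrite('pics/m5.png',np.hstack([cv2.resize(a,(400,300)),cv2.resize(b,(400,300))]))
```

```text
93.88890150231147
```

View pics/m5.png

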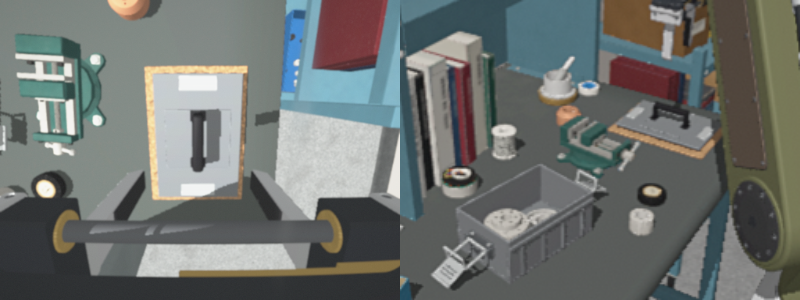

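The lid lies centred on the mat with its handle up at (199,140) and cork showing on all sides. Both clips are open, the bystanders look untouched, and the gripper is clear.

```bash
python3 -c "
from h import *
print(workorder.sign_off())"
```

```text
the job is handed in; nothing more can be done
None
```

I flipped both clips open, then set the lid down flat and centred on the cork mat, handle up and lengthwise. I handed the job in after about 13 s on the robot's clock; the sign-off gave no verdict.

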